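Check a small case frame for squareness with a slide rule and true it up

TASK

Check the small wooden frame for squareness with the slide rule: lay the rule flat inside the frame corner to corner, first across the diagonal with the red discs and then across the one with the blue discs, each time sliding the tongue out until both noses sit snugly in their corners and keeping it lightly pressed home for half a second, gently enough that the frame does not shift. Then leave the rule lying in the frame and, if one diagonal is longer, shift the free far rail along until the two diagonals agree within 2 mm. Do not disturb the other things on the table.

Things in the scene. Friction and masses are not known exactly. Their poses are not given: they have to be found in the camera images.
- squaring_board: plywood board, 200 (x) x 206 (y) x 16 mm, fixed to the table; origin at the centre of its underside, x away from the robot, y left, z up; the frame lies on its top, in the middle when square
- case_frame: the wooden frame: four rails 16 mm wide and high, pinned at the corners, pins 160 mm apart (opening 144 mm). The near rail is screwed to the board 80 mm short of its middle; origin at the middle of this rail's underside, axes as the board's. The side rails pivot on its pins and carry the free far rail, 160 mm beyond the near one
- red_near (a point): seat point of the near left corner (red disc): where the axis of a rule nose stands when it touches both rails there, 13 mm inside each pin line (exact when square, else within 1 mm), 8 mm above the board. The frame's pins are stiff: it keeps its shape until pushed with about 12 N along the far rail, or 17 N from inside along a diagonal
- red_far (a point): seat point of the far right corner (red disc), likewise; moves with the far rail. The far rail stays parallel to the near one, shifts along board y (starts up to 15 mm off to either side), stays where it is left; its ends lie 88 mm either side of its middle and 8 mm beyond the pins, 16 to 32 mm above the table
- blue_near (a point): seat point of the near right corner (blue disc), likewise. Both diagonals are 189.5 mm between seat points when square
- blue_far (a point): seat point of the far left corner (blue disc), likewise; moves with the far rail. Shifting the far rail left (+y) makes the blue diagonal longer and the red shorter; if the rule readings differ by D, the far rail is 0.84 D off square
- rule: slide rule, loose, about 0.4 kg: pale wooden beam 20 mm wide, 13 mm high, brass nose at its -x end, and a brass tongue that slides in it and sticks out at the +x end; 170 mm over the noses when closed. Origin at the underside on the centre line; x along the rule towards the tongue's nose, z up
- rule_post (a point): grip point: on the axis of the dark upright round post on the tongue, 18 mm diameter, 17 to 57 mm above the rule's underside (brass cap 19 mm on top); this point is 40 mm above the underside. Pushing the post along the rule slides the tongue; it is 80 mm from the tongue's nose, over the rule's origin when the tongue is in. The rule can be carried by it
- beam_nose (a point): axis of the beam's nose, an upright polished brass cylinder 10 mm in diameter that slides easily along the waxed rails, 1 to 15 mm above the underside; this point is 8 mm above the underside, 80 mm from the rule's origin
- tongue_nose (a point): axis of the tongue's nose, same size; 80 mm from the origin when the tongue is fully in
- rule_tongue (a joint): how far the tongue is out, 0 (in) to 0.045 m, growing as the post moves towards the tongue's nose; nose axes are 0.160 m + this apart. Friction about 0.8 N, holds where it is left; the beam lies still by its weight while the tongue slides; pushed inwards past 0 the whole rule moves. Starts up to 8 mm out
- wood_bowl: bystander: dark wooden bowl, 91 mm wide, 40 mm high
- hinged_tin: bystander: grey tin with a lid, 91x130x28 mm
- dust_brush: bystander: brush with a wooden handle, 163 mm long, 13 mm high
- pencil: bystander: blue pencil, 140 mm long
- glue_bottle: bystander: white glue bottle with a red spout, 34 mm wide, 86 mm high

How it is judged:
By the outcome, as a careful person would: the job done as asked, in the order asked, and still so for the second after the job is handed in, with the robot touching nothing.
It also fails if it takes over 70 s, if anything falls off the work surface, if the arm or the gripper's body presses on something with over 40 N, if the wrist force passes 120 N, or if a joint passes its speed limit or range.

ROBOT

A 7-joint arm with a two-finger parallel gripper is mounted at the origin on a cart in front of the work surface, level with it; the furniture and walls round the work are solid. World frame = base frame: x ahead of the robot, y to its left, z up, the work surface at z = 0. Lengths are in m, angles in rad, forces in N, time in s.
With the tool pointing down it reaches from about 0.4 to 0.9 m from the base axis. Payload 5.6 kg.
Tool frame: the origin (TCP) lies midway between the tips of the shut fingers; the grasp point (between the pads) lies 19 mm behind it; y points along the fingers, z is the direction in which the jaws open and shut, and the axes are right-handed (so a half turn about y gives the same grasp; the last joint's range is limited). The gripper opens to 92 mm and grips with 3 to 60 N. Pads are 20 mm wide; open, the fingers measure 128 mm over their backs; the gripper's body (75 mm by 189 mm) begins 69 mm behind the grasp point.
Start: joints at [-1.28, 0.468, -0.012, 1.603, 0.006, 1.071, -0.056], TCP at [0.213, 0.614, 0.215] pointing down, gripper open.
Joint ranges: [-2.53, 2.53], [-0.31, 2.02], [-1.57, 1.55], [0.28, 2.44], [-1.29, 4.43], [0.15, 1.84], [-2.92, 2.92]. Speed limits (rad/s): [2.57, 2.57, 3.14, 3.14, 3.14, 3.14, 3.14].

INTERFACE

Orientations are given as a 3x3 rotation matrix whose columns are the frame's x, y, z axes.
In Python, from station import env, effector, solver, viewer, workorder, search_frame, tip_of gives the robot as it stands. Calls block until the motion is done:
- env.reach(position, orientation): joint-space move of the TCP to a pose.
- env.movel(position, frame=None, rate=0.15): straight line of the TCP; frame=None keeps the orientation; rate is the mean speed in m/s.
- env.goto_joints(angles): joint-space move.
- effector.release() and effector.grasp(squeeze=None): open the fingers fully, or close them until they stop; squeeze is the grip in N (None keeps the last).
- env.pause(seconds).
- solver.inverse_kinematics(position, orientation): joint angles nearest the present ones, or None.
- env.sense(): the state.
- viewer.read_camera(name): name is "side" or "top" or "wrist"; returns (picture, depth): 400x640x3 uint8, red, green, blue; 400x640 float32, m along the optical axis (not along the pixel's ray), 0 where there is no reading.
- viewer.camera_info(name): a dict with "intrinsics" (3x3 intrinsics, pixels), "eye" and "rotation" of the camera in the world; the wrist camera has in their place "T_tool_cam" (4x4, takes a point from camera to tool coordinates, whose origin is the TCP and whose axes are the tool frame's). Camera axes: x right, y up, looking along -z (the intrinsics and any distortion apply to the point x, -y, -z); pixel columns grow to the right and rows downward; lengths in m; the calibration is good to about 2 mm. A picture is of the moment at which its call begins: read the wrist's pose just before it. camera_info takes no time and is no camera call.
A pose or a line that the arm cannot do raises env.PlanningError and nothing moves.
- workorder.finish_job(): hands the job in, once; it reports no verdict.
Trained networks look in the newest picture that a camera, given by its name, has taken for a name from the list of things; names that differ only in an ending like _2 or _b are one class to them, and where a whole thing is asked for, a point or a joint stands for the part that bears it (a point fixed in the world has none). Each returns a list of dicts, best first, with "score" (0 to 1); they miss things now and then, are a little off and sometimes report something else, mostly with a low value. They report only what shows in the picture. A call takes as long as a camera call.
- search_frame(camera, name): "at" ([x, y, z] in m, in world coordinates, good to about 4 mm: the middle of the surface that is visible of it).
- tip_of(camera, name): "at" ([x, y, z] in m, in world coordinates, good to about 4 mm: a listed point, or the origin of a listed thing).
The state is a dict: "t": time; "joint_positions": joint angles; "joint_velocities": joint speeds; "tau": joint torques, N m; "ee_pos": TCP position; "tcp_rot": TCP orientation; "wrist_force": force on the tool from outside, world axes, zero at the start; "moment": the same for the moment, N m; "gripper_width": finger opening in m.
Only numpy, scipy, OpenCV 4.12 (cv2) and the standard library are available. Lean on these libraries where they do the work, as an engineer would, in place of code of your own. Each camera call takes 0.05 s, during which the arm holds its last target.

## Working session

There is one attempt and no reset: what is moved stays moved. The work goes in short steps, each a Python script; the robot and the scene stay as the last script left them, time stands still between calls to the robot, and variables do not carry over. Pictures are saved under pics/ and viewed, and the job is handed in when it is done.

```bash
ls; mkdir -p pics
cat > h.py <<'E'
import numpy as np, cv2
from station import env, effector, solver, viewer, workorder, search_frame, tip_of
def save(img,n): cv2.imwrite('pics/'+n+'.png',cv2.cvtColor(img,cv2.COLOR_RGB2BGR))
def proj(info,p):
    R=np.array(info['rotation']);c=R.T@(np.array(p)-np.array(info['eye']))
    q=np.array(info['intrinsics'])@np.array([c[0],-c[1],-c[2]]);return q[:2]/q[2]
E
python3 - <<'E'
from h import *
s=env.sense();print(s['t'],s['ee_pos'],s['tcp_rot'],s['wrist_force'],s['gripper_width'])
for c in ['top','side']:
    p,d=viewer.read_camera(c);save(p,c+'0');np.save(c+'_d.npy',d)
    print(c,viewer.camera_info(c))
    for n in ['red_near','red_far','blue_near','blue_far','rule_post','beam_nose','tongue_nose','rule','case_frame','squaring_board']:
        r=tip_of(c,n);print(n,[(np.round(x['at'],4).tolist(),round(x['score'],2)) for x in r[:2]])
print(viewer.camera_info('wrist'))
print(env.sense()['t'])
E
```

```text
pics
0.0 [0.21282914 0.61356941 0.21365829] [[ 9.44801810e-01 -4.48648973e-04  3.27642089e-01]
 [-3.27642376e-01 -1.64820431e-03  9.44800379e-01]
 [ 1.16137383e-04 -9.99998541e-01 -1.70422283e-03]] [ 0.3603573  -0.12092647 -0.03013874] 0.09192221424085933
top {'intrinsics': array([[382.54218245,   0.        , 323.41423094],
       [  0.        , 382.54218245, 203.4720864 ],
       [  0.        ,   0.        ,   1.        ]]), 'eye': array([0.48662638, 0.00283749, 0.90570386]), 'rotation': array([[ 0.01201848,  0.99416476, -0.1072007 ],
       [-0.99953404,  0.01495279,  0.02661048],
       [ 0.02805815,  0.10683094,  0.99388123]])}
red_near [([0.3995, -0.104, 0.0208], 0.8)]
red_far [([0.5241, -0.2378, 0.0226], 0.78)]
blue_near [([0.3859, -0.2405, 0.0243], 0.74), ([0.4005, -0.1023, 0.0176], 0.29)]
blue_far [([0.5303, -0.1024, 0.0203], 0.65)]
rule_post [([0.5096, 0.2066, 0.0393], 0.68)]
beam_nose [([0.3857, -0.17, 0.0152], 0.66), ([0.429, 0.2273, 0.0104], 0.59)]
tongue_nose [([0.5921, 0.1829, 0.0092], 0.76)]
rule [([0.5034, 0.2048, 0.0023], 0.7)]
case_frame [([0.3866, -0.1686, 0.0148],
[... 866 characters left out ...]
e [([0.5052, 0.2009, -0.0017], 0.76), ([0.5219, -0.2349, 0.0214], 0.66)]
case_frame [([0.3839, -0.1696, 0.0167], 0.73)]
squaring_board [([0.4629, -0.1738, 0.0013], 0.73)]
{'intrinsics': array([[321.98571902,   0.        , 321.82830042],
       [  0.        , 321.98571902, 196.56089043],
       [  0.        ,   0.        ,   1.        ]]), 'T_tool_cam': array([[ 5.84655879e-05, -9.58121767e-01, -2.86361094e-01,
        -8.11771142e-02],
       [-1.71428804e-03,  2.86360578e-01, -9.58120389e-01,
        -1.70964942e-01],
       [ 9.99998529e-01,  5.46922472e-04, -1.62575445e-03,
         7.45539558e-04],
       [ 0.00000000e+00,  0.00000000e+00,  0.00000000e+00,
         1.00000000e+00]])}
1.1
```

View pics/top0.png

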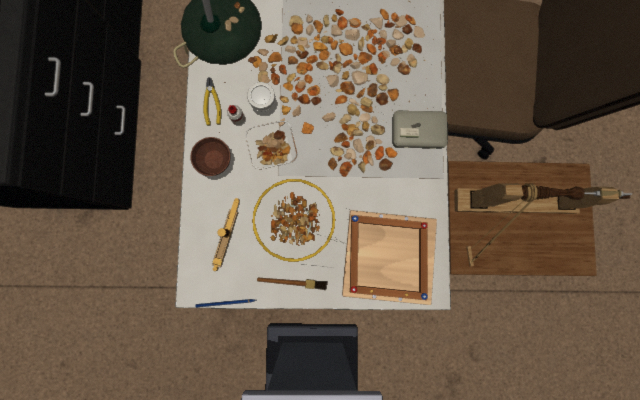

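View pics/side0.png

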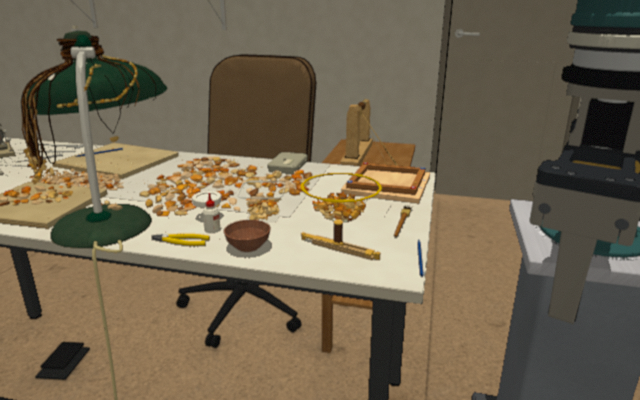

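Bowl is at (210,157), rule at (226,235), frame at (390,258) with red discs at (353,290)/(424,226) and blue at (424,296)/(354,218). Next, a close look with the wrist camera.

```bash
cat >> h.py <<'E'
def Ry(yaw):
    c,s=np.cos(yaw),np.sin(yaw);return np.array([[c,0,-s],[s,0,c],[0,-1,0.]])
def wcam():
    s=env.sense();p,d=viewer.read_camera('wrist')
    T=np.eye(4);T[:3,:3]=s['tcp_rot'];T[:3,3]=s['ee_pos'];W=T@np.array(viewer.camera_info('wrist')['T_tool_cam'])
    return p,d,W,np.array(viewer.camera_info('wrist')['intrinsics'])
def unproj(W,K,uv,z):
    # intersect pixel ray with world plane z
    a=np.linalg.solve(K,[uv[0],uv[1],1]);r=W[:3,:3]@np.array([a[0],-a[1],-a[2]]);o=W[:3,3]
    return o+r*(z-o[2])/r[2]
def nets(names,cam='wrist'):
    for n in names:
        r=tip_of(cam,n);print(n,[(np.round(x['at'],4).tolist(),round(x['score'],2)) for x in r[:2]])
E
python3 - <<'E'
from h import *
for y in [-15,-105,75,-47,43,-137,133]:
    for P in [(0.51,0.205,0.02),(0.46,-0.17,0.04)]:
        q=solver.inverse_kinematics(P,Ry(np.radians(y)));print(y,P,None if q is None else np.round(q,2))
env.reach([0.47,0.2,0.2],Ry(np.radians(-15)))
p,d,W,K=wcam();save(p,'w_rule');np.savez('w_rule.npz',p=p,d=d,W=W,K=K)
nets(['rule_post','beam_nose','tongue_nose','rule'])
env.reach([0.42,-0.17,0.2],Ry(0))
p,d,W,K=wcam();save(p,'w_frame');np.savez('w_frame.npz',p=p,d=d,W=W,K=K)
nets(['red_near','red_far','blue_near','blue_far','case_frame'])
print(env.sense()['t'])
E
```

```text
-15 (0.51, 0.205, 0.02) [-0.55  0.58  0.13  1.98 -0.13  0.59  0.98]
-15 (0.46, -0.17, 0.04) [-0.03  0.49  0.38  2.13 -0.33  0.58  1.9 ]
-105 (0.51, 0.205, 0.02) [-0.77  0.61  0.42  1.99 -0.41  0.62 -0.35]
-105 (0.46, -0.17, 0.04) [-0.38  0.62  0.85  2.15 -0.75  0.7   0.72]
75 (0.51, 0.205, 0.02) [-0.29  0.59 -0.2   1.96  0.19  0.61  2.27]
75 (0.46, -0.17, 0.04) [-0.64  1.01  1.34  2.16 -1.19  1.09 -2.05]
-47 (0.51, 0.205, 0.02) [-0.63  0.59  0.23  1.98 -0.23  0.6   0.51]
-47 (0.46, -0.17, 0.04) [-0.19  0.53  0.59  2.14 -0.51  0.61  1.51]
43 (0.51, 0.205, 0.02) [-0.37  0.58 -0.1   1.97  0.09  0.6   1.8 ]
43 (0.46, -0.17, 0.04) [ 0.02  0.49  0.32  2.12 -0.27  0.57  2.86]
-137 (0.51, 0.205, 0.02) [-0.8   0.62  0.45  1.99 -0.44  0.63 -0.87]
-137 (0.46, -0.17, 0.04) [-0.43  0.66  0.93  2.15 -0.81  0.74  0.22]
133 (0.51, 0.205, 0.02) [-1.32  1.14  1.33  2.02 -1.26  1.18 -1.8 ]
133 (0.46, -0.17, 0.04) [-0.55  0.78  1.11  2.15 -0.98  0.86 -1.2 ]
rule_post [([0.5154, 0.2042, 0.0458], 0.79)]
beam_nose [([0.4264, 0.2248, 0.0072], 0.64)]
tongue_nose [([0.5882, 0.1837, 0.0105], 0.78)]
rule [([0.5081, 0.2053, -0.001], 0.76)]
red_near [([0.4001, -0.1064, 0.0281], 0.71)]
red_far [([0.5256, -0.2363, 0.0239], 0.91)]
blue_near [([0.3875, -0.2417, 0.0227], 0.63)]
blue_far [([0.5338, -0.1093, 0.0264], 0.9)]
case_frame [([0.3808, -0.1682, 0.019], 0.7)]
4.8167
```

View pics/w_rule.png

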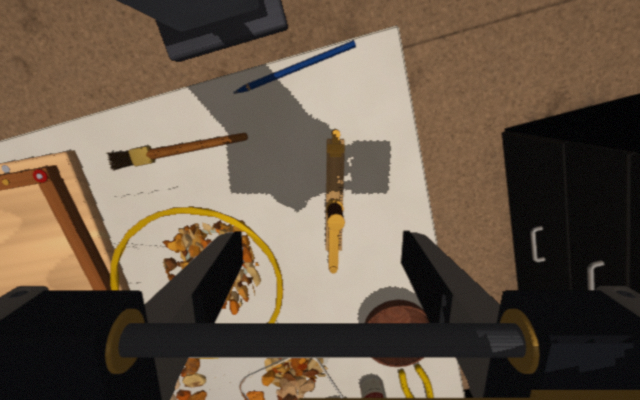

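View pics/w_frame.png

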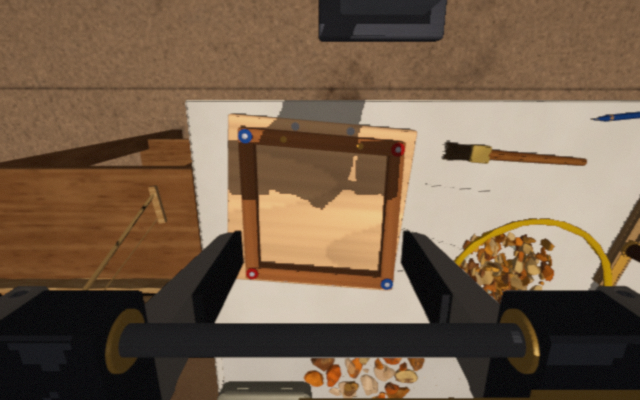

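```bash
cat > discs.py <<'E'
from h import *
def discs(p,W,K,box=(215,110,430,300)):
    hsv=cv2.cvtColor(p,cv2.COLOR_RGB2HSV);h,s,v=[hsv[...,i].astype(int) for i in range(3)]
    out={}
    for n,m in [('red',((h>168)|(h<4))&(s>160)&(v>90)),('blue',(h>105)&(h<125)&(s>110)&(v>60))]:
        mm=np.zeros(h.shape,np.uint8);x0,y0,x1,y1=box;mm[y0:y1,x0:x1]=m[y0:y1,x0:x1]
        mm=cv2.morphologyEx(mm,cv2.MORPH_CLOSE,np.ones((7,7)))
        N,L,st,ce=cv2.connectedComponentsWithStats(mm)
        o=np.argsort(-st[1:,4])[:2]+1
        out[n]=[(ce[i],st[i],unproj(W,K,ce[i],0.032)[:2]) for i in o]
    return out
if __name__=='__main__':
    z=np.load('w_frame.npz');p,d,W,K=[z[k] for k in 'pdWK']
    o=discs(p,W,K);P={}
    for n in o:
        for c,s,w in o[n]: print(n,np.round(c,1),s,np.round(w,4))
        a=sorted([w for _,_,w in o[n]],key=lambda w:w[0]);P[n]=a
    rn,rf=P['red'];bn,bf=P['blue']
    for nm,a,b in [('near',bn,rn),('far',rf,bf),('left',rn,bf),('right',bn,rf),('red',rn,rf),('blue',bn,bf)]:
        print(nm,np.linalg.norm(b-a),np.degrees(np.arctan2(*(b-a)[::-1])))
    # depth check
    for uv in [(320,240),(310,148-13),(246,136)]:
        dz=d[uv[1],uv[0]];a=np.linalg.solve(K,[uv[0],uv[1],1])*dz;print(uv,W[:3,:3]@[a[0],-a[1],-a[2]]+W[:3,3])
    cv2.imwrite('pics/zf.png',cv2.resize(cv2.cvtColor(p[100:300,220:430],cv2.COLOR_RGB2BGR),None,fx=3.0,fy=3.0))
    z=np.load('w_rule.npz');cv2.imwrite('pics/zr.png',cv2.resize(cv2.cvtColor(z['p'][120:280,270:410],cv2.COLOR_RGB2BGR),None,fx=3.7,fy=3.7))
E
python3 discs.py
```

```text
red [251.7 273.3] [247 269  11  10  86] [ 0.536  -0.2506]
red [401.4 148.5] [400 144   4  11  36] [ 0.3883 -0.0842]
blue [244.7 135.7] [239 129  13  14 136] [ 0.3751 -0.2481]
blue [386.5 283.7] [382 279  10  10  83] [ 0.5499 -0.0903]
near 0.1644768365767111 85.39547893395218
far 0.16097125519817654 85.0687594559629
left 0.16166870732929473 -2.1568038730192725
right 0.16094049522860368 -0.894945692268109
red 0.22255151351906535 -48.41401835582585
blue 0.23550087584974463 42.092009014919974
(320, 240) [ 0.4996288  -0.1698882   0.01760393]
(310, 135) [ 0.37429411 -0.18015483  0.03282535]
(246, 136) [ 0.37528178 -0.24631693  0.03386569]
```

View pics/zf.png

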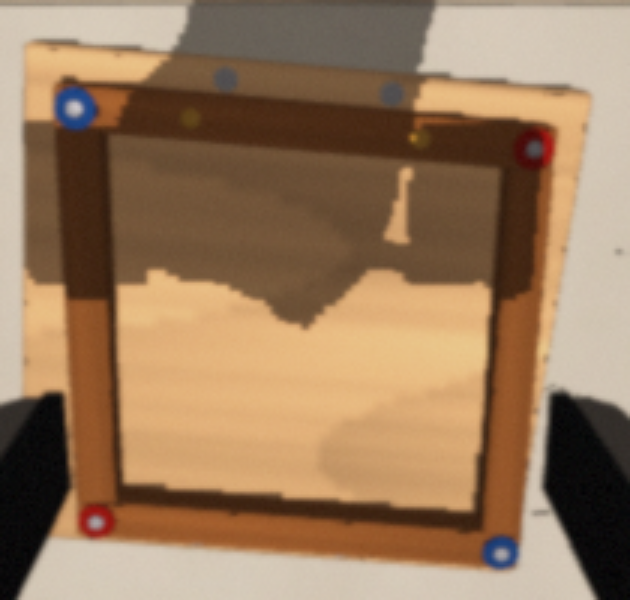

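View pics/zr.png

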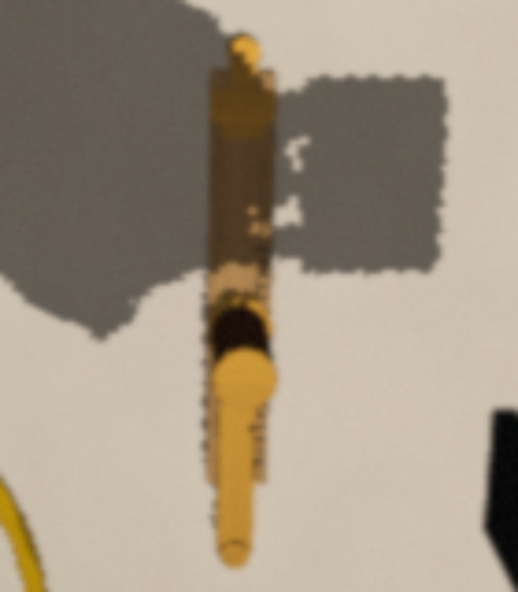

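Run:
```python
from h import *
z=np.load('w_frame.npz');W,K=z['W'],z['K']
U=lambda uv,h:unproj(W,K,uv,h)[:2]
bn,rn,rf,bf=[U(u,0.033) for u in [(244.7,135.9),(398.2,149.6),(251.9,273.5),(386.8,283.8)]]
print('pins',bn,rn,rf,bf)
for nm,a,b in [('near',bn,rn),('far',rf,bf),('left',rn,bf),('right',bn,rf),('red',rn,rf),('blue',bn,bf)]:
    print(nm,np.linalg.norm(b-a),np.degrees(np.arctan2(*(b-a)[::-1])))
z=np.load('w_rule.npz');W,K=z['W'],z['K']
b,t,c=U((336.2,132.7),.015),U((333.2,269.2),.015),U((336.2,221.6),.0575)
print('rule',b,t,c,np.linalg.norm(t-b),np.degrees(np.arctan2(*(t-b)[::-1])), np.linalg.norm(t-c))
```

```text
pins [ 0.3752725  -0.24785733] [ 0.38931452 -0.08765785] [ 0.5356984  -0.25018928] [ 0.5494658  -0.09014994]
near 0.16081372392455656 84.99063613908504
far 0.16063041998592736 85.08322804181888
left 0.16017067096413212 -0.8915016331853566
right 0.16044284692144728 -0.8327928384383114
red 0.21873433174182383 -47.99223020489012
blue 0.23497856848872486 42.156385437318534
rule [0.42852346 0.22991092] [0.58896295 0.185583  ] [0.5124932  0.20674596] 0.1664505701675624 -15.444977081491976 0.07934414084078804
```

```bash
cat >> h.py <<'E'
yb=np.radians(-4.97); ys=np.radians(-0.86)
rn_pin=np.array([0.3893,-0.0877]); bn_pin=np.array([0.3753,-0.2479]); rf_pin=np.array([0.5357,-0.2502]); bf_pin=np.array([0.5495,-0.0901])
def seat(pin,sx,sy,ys):
    # pin lines: rail along ey (board), side rail along es; inside normals
    ex=np.array([np.cos(yb),np.sin(yb)]); n2=np.array([-np.sin(ys),np.cos(ys)])
    return pin+np.linalg.solve(np.array([ex,n2]),[0.013*sx,0.013*sy])
def seats(ys=ys):
    return dict(rn=seat(rn_pin,1,-1,ys),bn=seat(bn_pin,1,1,ys),rf=seat(rf_pin,-1,1,ys),bf=seat(bf_pin,-1,-1,ys))
def st(tag=''):
    s=env.sense();print(tag,round(s['t'],2),np.round(s['ee_pos'],4),'F',np.round(s['wrist_force'],2),'w',round(s['gripper_width'],4));return s
E
python3 - <<'E'
from h import *
S=seats();print(S)
for a,b in (('rn','rf'),('bn','bf')):
    v=S[b]-S[a];print(np.linalg.norm(v),np.degrees(np.arctan2(v[1],v[0])))
ry=np.radians(-15.4);R=Ry(ry-np.pi/2)
env.reach([0.512,0.207,0.12],R);st('above')
env.movel([0.512,0.207,0.022],rate=0.12);st('down')
effector.grasp(25);s=st('grasped')
p,d,W,K=wcam();save(p,'w_grasp')
env.movel([0.512,0.207,0.15],rate=0.2);s=st('lift')
p,d,W,K=wcam();save(p,'w_lift')
E
```

```text
{'rn': array([ 0.4012029 , -0.10088014]), 'bn': array([ 0.3894612 , -0.23511111]), 'rf': array([ 0.5237971 , -0.23701986]), 'bf': array([ 0.5353388 , -0.10288889])}
0.18320305851511035 -47.99687698471012
0.19688318929137003 42.18889366642567
above 6.91 [0.5122 0.2064 0.1201] F [ 0.74 -0.53  0.12] w 0.092
down 7.88 [0.5126 0.2071 0.0226] F [-0.01  0.36 -0.61] w 0.0919
grasped 8.98 [0.512 0.207 0.022] F [ 0.42  0.38 -0.4 ] w 0.0175
lift 9.82 [0.5109 0.2068 0.1489] F [-0.99 -0.06 -3.29] w 0.0176
```

View pics/w_lift.png

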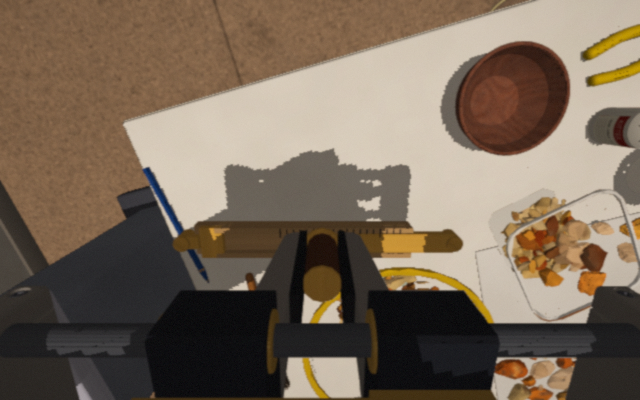

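Run:
```python
from h import *
S=seats();a,b=S['rn'],S['rf'];u=(b-a)/np.linalg.norm(b-a);yr=np.arctan2(u[1],u[0])
P=a+u*(0.008+0.0865);R=Ry(yr-np.pi/2);print(P)
env.movel([*P,0.15],R,rate=0.2);st('over')
env.movel([*P,0.06],rate=0.15)
p,d,W,K=wcam();save(p,'w_over')
env.movel([*P,0.0395],rate=0.06);st('low')
```

```text
[ 0.46443957 -0.17110388]
over 11.93 [ 0.4646 -0.1702  0.1499] F [-0.27 -0.75 -3.83] w 0.0175
low 13.22 [ 0.4641 -0.1712  0.0391] F [ 0.57 -0.48 -3.7 ] w 0.0172
```

View pics/w_over.png

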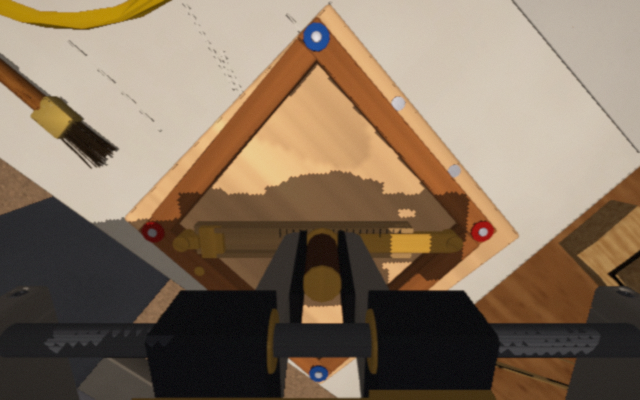

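```bash
cat >> h.py <<'E'
def favg(n=3,dt=0.02):
    F=[]
    for i in range(n):
        F.append(env.sense()['wrist_force']); env.pause(dt) if i<n-1 else None
    return np.mean(F,0)
def push(u,z,smax,F0,thr=2.5,step=0.0015,rate=0.03,pos0=None,verbose=True):
    """step TCP along u (2d) until resisting axial force > thr"""
    p0=np.array(env.sense()['ee_pos'][:2]) if pos0 is None else np.array(pos0);s=0;log=[]
    while s<smax:
        s+=step; env.movel([*(p0+u*s),z],rate=rate)
        f=-(favg(2)-F0)[:2]@u; log.append((round(s*1e3,2),round(f,2)))
        if f>thr: break
    if verbose: print(log)
    return p0+u*s,f
E
python3 - <<'E'
from h import *
S=seats();a,b=S['rn'],S['rf'];u=(b-a)/np.linalg.norm(b-a)
P=a+u*(0.008+0.0865)
env.movel([*P,0.0385],rate=0.03);st('dn')
effector.release();st('rel')
env.movel([*P,0.045],rate=0.1)
env.movel([*(P-u*0.034),0.045],rate=0.12)
env.pause(0.1);F0=favg(4);st('pre');print(F0)
t=env.sense()['t']
q,f=push(-u,0.045,0.006,F0,thr=2.5,pos0=P-u*0.034)
st('p');print(env.sense()['t']-t)
p,d,W,K=wcam();save(p,'w_in1')
E
```

```text
dn 13.47 [ 0.4645 -0.1711  0.0386] F [ 0.94  0.55 -3.83] w 0.0174
rel 14.63 [ 0.4644 -0.1711  0.0385] F [ 0.89  0.02 -0.48] w 0.0917
pre 15.47 [ 0.4424 -0.1464  0.0452] F [-0.09 -0.25  1.02] w 0.092
[-0.08705306 -0.40974626  0.66081396]
[(1.5, np.float64(0.09)), (3.0, np.float64(-0.48)), (4.5, np.float64(0.55)), (6.0, np.float64(-0.01))]
p 16.53 [ 0.4377 -0.1413  0.045 ] F [ 0.3   0.56 -1.31] w 0.092
1.066600000000001
```

View pics/w_in1.png

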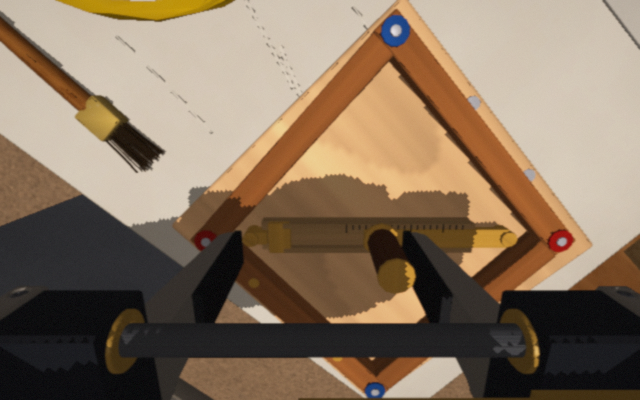

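Run:
```python
from h import *
S=seats();a,b=S['rn'],S['rf'];u=(b-a)/np.linalg.norm(b-a)
P=a+u*(0.008+0.0865);F0=np.array([-0.0,-0.3,0])
env.movel([*(P-u*0.047),0.045],rate=0.04)
q,f=push(-u,0.045,0.012,F0,thr=3,step=0.001,pos0=P-u*0.047)
print('dist',(np.array(env.sense()['ee_pos'][:2])-P)@u)
st('p')
p,d,W,K=wcam();save(p,'w_in2')
```

```text
[(1.0, np.float64(1.77)), (2.0, np.float64(1.49)), (3.0, np.float64(2.46)), (4.0, np.float64(3.72))]
dist -0.050550333381593565
p 17.98 [ 0.4307 -0.1335  0.0451] F [ 2.54 -2.51  1.56] w 0.0923
```

View pics/w_in2.png

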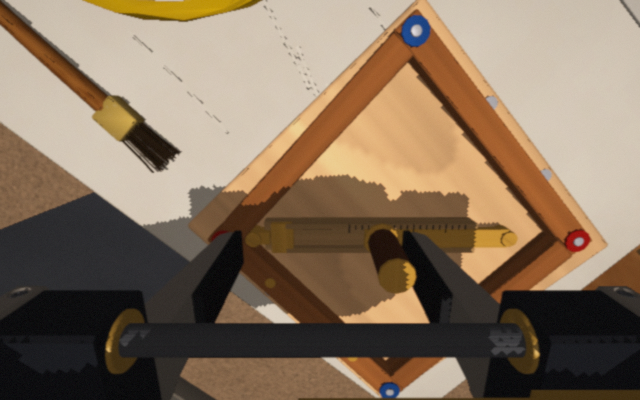

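Run:
```python
from h import *
S=seats();a,b=S['rn'],S['rf'];u=(b-a)/np.linalg.norm(b-a)
P=a+u*(0.008+0.0865);F0=np.array([-0.0,-0.3,0])
q,f=push(-u,0.045,0.002,F0,thr=5.5,step=0.0005,pos0=P-u*0.0511)
env.pause(0.1);f=-(favg(3)-F0)[:2]@-u
e=np.array(env.sense()['ee_pos'][:2]);print('dist',(e-P)@u,f, 'q',(q-P)@u)
# swing over to the other side
env.movel([*(P-u*0.0505+u*0.070),0.045],rate=0.12)
F0=favg(4);print(F0)
np.save('F0.npy',F0)
q,f=push(u,0.045,0.018,F0,thr=2.5,step=0.0025,pos0=P+u*0.020)
env.movel
e=np.array(env.sense()['ee_pos'][:2]);print('dist',(e-P)@u,f)
st()
p,d,W,K=wcam();save(p,'w_out1')
```

```text
[(0.5, np.float64(5.19)), (1.0, np.float64(6.09))]
dist -0.05085434203738284 5.956288114721033 q -0.052099999999999994
[-0.82201381  0.52973657 -0.0877967 ]
[(2.5, np.float64(-0.76)), (5.0, np.float64(-0.79)), (7.5, np.float64(-1.34)), (10.0, np.float64(-1.03)), (12.5, np.float64(-1.59)), (15.0, np.float64(-0.58)), (17.5, np.float64(-0.68)), (20.0, np.float64(-0.92))]
dist 0.040261912717928706 -0.9213257543736371
 21.62 [ 0.4914 -0.201   0.045 ] F [ 0.46  0.14 -0.71] w 0.092
```

View pics/w_out1.png

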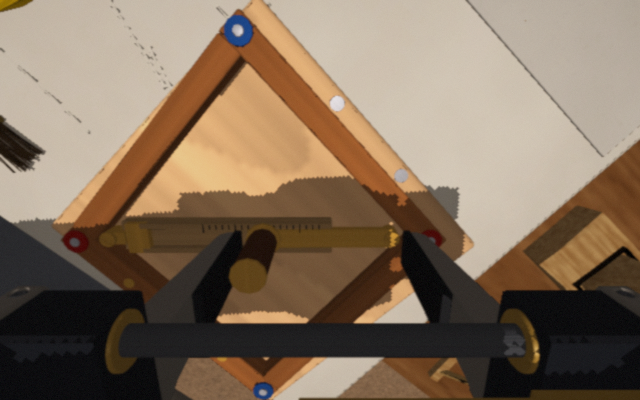

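Run:
```python
from h import *
S=seats();a,b=S['rn'],S['rf'];u=(b-a)/np.linalg.norm(b-a)
P=a+u*(0.008+0.0865);F0=np.zeros(3)
q,f=push(u,0.045,0.012,F0,thr=4,step=0.001,pos0=P+u*0.0405)
st();env.pause(0.2);v=np.array([-u[1],u[0]])
F=favg(4);e=np.array(env.sense()['ee_pos'][:2]);print('dist',(e-P)@u,'q',(q-P)@u,'ax',-F[:2]@u,'lat',F[:2]@v,'z',F[2])
p,d,W,K=wcam();save(p,'w_out2')
```

```text
[(1.0, np.float64(-0.19)), (2.0, np.float64(0.26)), (3.0, np.float64(0.43)), (4.0, np.float64(0.64)), (5.0, np.float64(1.06)), (6.0, np.float64(2.88)), (7.0, np.float64(4.92))]
 23.54 [ 0.4953 -0.2054  0.0447] F [-3.39  4.11  2.61] w 0.0917
dist 0.04609180728745016 q 0.04749999999999997 ax 5.301369023183142 lat 0.22629792528182577 z 2.5767701566623407
```

View pics/w_out2.png

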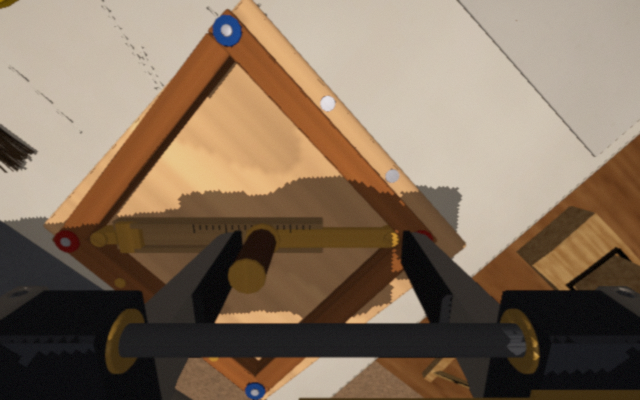

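Run:
```python
from h import *
env.pause(0.6);st()
p,d,W,K=wcam()
im=np.hstack([p[210:270,40:140],p[210:270,360:460]]);save(cv2.resize(im,None,fx=4,fy=4,interpolation=cv2.INTER_CUBIC),'z_red')
nets(['beam_nose','tongue_nose','red_near','red_far'])
```

```text
24.44 [ 0.4953 -0.2053  0.0447] F [-3.59  4.92  3.11] w 0.0918
beam_nose [([0.3998, -0.1039, 0.0235], 0.6)]
tongue_nose [([0.5212, -0.2346, 0.0276], 0.66), ([0.3984, -0.1028, 0.0252], 0.37)]
red_near []
red_far [([0.5245, -0.236, 0.026], 0.79)]
```

View pics/z_red.png

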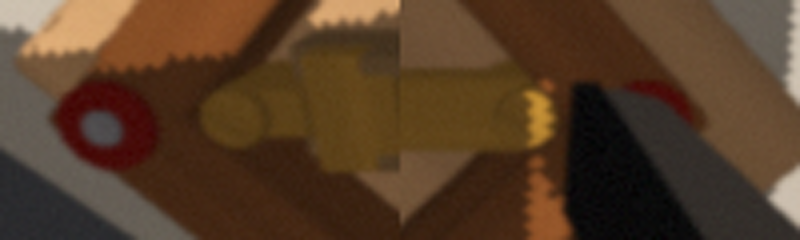

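Run:
```python
from h import *
s=env.sense();T=np.eye(4);T[:3,:3]=s['tcp_rot'];T[:3,3]=s['ee_pos'];ci=viewer.camera_info('wrist');W=T@ci['T_tool_cam'];K=ci['intrinsics']
n=unproj(W,K,(98.3,239.5),.031)[:2];d=unproj(W,K,(65.5,241.7),.033)[:2];t=unproj(W,K,(393,237.5),.031)[:2]
bd=unproj(W,K,(226.8,30.5),.033)[:2]
S=seats();u=(S['rf']-S['rn']);u/=np.linalg.norm(u);v=np.array([-u[1],u[0]])
print(n,d,(n-d)@u,(n-d)@v,'exp',(S['rn']-rn_pin)@u,(S['rn']-rn_pin)@v, 'sep',np.linalg.norm(t-n), 'bluefar',bd)
```

```text
[ 0.40040154 -0.10207157] [ 0.38714007 -0.08826581] 0.019133367810546205 0.0006162963947570189 exp 0.017759349743712533 2.537853589885282e-05 sep 0.1837876433306753 bluefar [ 0.54853987 -0.09077429]
```

Run:
```python
from h import *
p=cv2.imread('pics/w_out1.png')
cv2.imwrite('pics/z_o1.png',cv2.resize(p[210:270,50:150],None,fx=6,fy=6,interpolation=cv2.INTER_CUBIC))
p=cv2.imread('pics/w_in2.png')
cv2.imwrite('pics/z_i2.png',cv2.resize(p[190:280,190:300],None,fx=6,fy=6,interpolation=cv2.INTER_CUBIC))
```

```text
(no output)
```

View pics/z_o1.png

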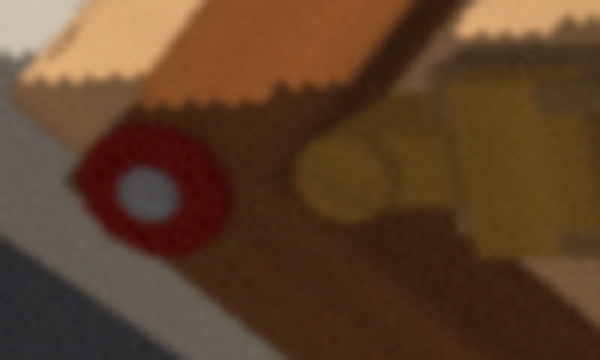

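View pics/z_i2.png

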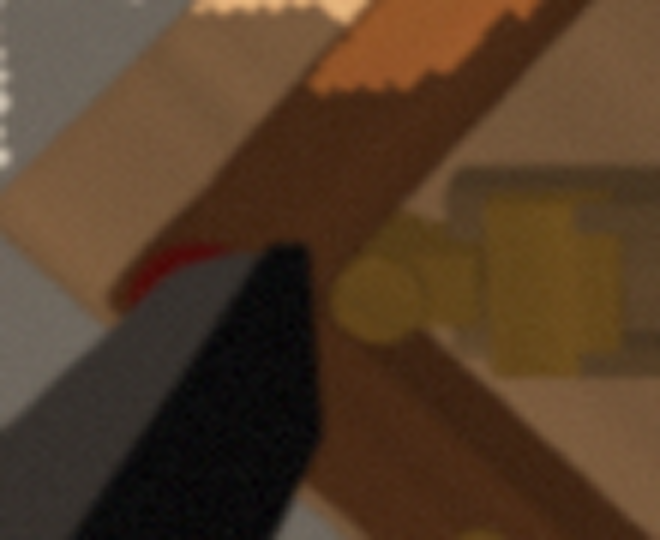

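Run:
```python
from h import *
S=seats();a,b=S['rn'],S['rf'];u=(b-a)/np.linalg.norm(b-a)
P=a+u*(0.008+0.0865)
C=P+u*(0.0461-0.037)
env.movel([*C,0.045],rate=0.12)
env.movel([*C,0.0385],rate=0.1)
effector.grasp(25);st('g')
env.movel([*(C-u*0.010),0.0385],rate=0.05);st('in')
C=C-u*0.010
env.movel([*C,0.085],rate=0.12);st('up')
p,d,W,K=wcam();save(p,'w_lift2')
a,b=S['bn'],S['bf'];L=np.linalg.norm(b-a);u2=(b-a)/L;y2=np.arctan2(u2[1],u2[0])
P2=a+u2*(0.0119+0.093);print(P2)
env.movel([*P2,0.085],Ry(y2-np.pi/2),rate=0.08);st('rot')
p,d,W,K=wcam();save(p,'w_rot')
```

```text
g 26.52 [ 0.4705 -0.1778  0.0385] F [-0.13  0.67  0.2 ] w 0.0179
in 26.87 [ 0.4633 -0.1699  0.0385] F [-0.93  0.3   0.56] w 0.0175
up 27.4 [ 0.4636 -0.17    0.0847] F [ 0.28  0.15 -3.21] w 0.0173
[ 0.46718526 -0.16466268]
rot 29.18 [ 0.4671 -0.1647  0.0848] F [-1.13  0.19 -3.2 ] w 0.0177
```

View pics/w_lift2.png

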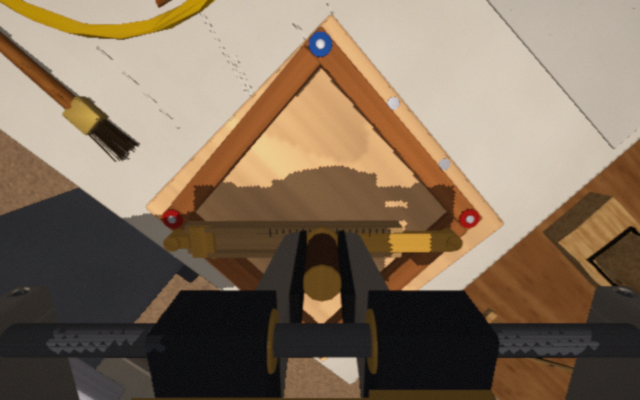

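View pics/w_rot.png

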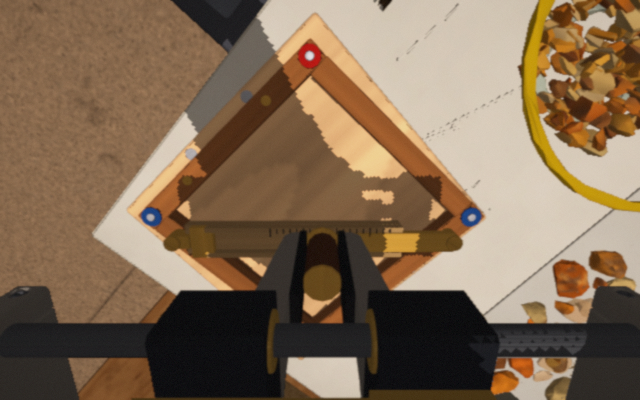

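Run:
```python
from h import *
S=seats();a,b=S['bn'],S['bf'];L=np.linalg.norm(b-a);u=(b-a)/L
P=a+u*(0.0119+0.093)
env.movel([*P,0.0385],rate=0.1)
st('dn');effector.release()
env.movel([*P,0.045],rate=0.1)
env.movel([*(P-u*0.035),0.045],rate=0.12)
env.movel([*(P-u*0.057),0.045],rate=0.05)
F0=np.zeros(3)
q,f=push(-u,0.045,0.012,F0,thr=5,step=0.001,pos0=P-u*0.057)
env.pause(0.1);v=np.array([-u[1],u[0]])
F=favg(4);e=np.array(env.sense()['ee_pos'][:2]);print('IN dist',(e-P)@u,'q',(q-P)@u,'ax',F[:2]@u,'lat',F[:2]@v,'z',F[2])
p,d,W,K=wcam();save(p,'w_in3');st()
```

```text
dn 29.84 [ 0.4672 -0.1647  0.0382] F [ 0.18 -0.7  -2.74] w 0.0177
[(1.0, np.float64(-0.24)), (2.0, np.float64(2.5)), (3.0, np.float64(1.56)), (4.0, np.float64(1.69)), (5.0, np.float64(2.07)), (6.0, np.float64(1.65)), (7.0, np.float64(3.8)), (8.0, np.float64(6.05))]
IN dist -0.0637842894060452 q -0.065 ax 5.597357635077729 lat -0.06349791756946917 z 0.6296457138467586
 34.62 [ 0.4202 -0.2077  0.0453] F [ 3.51  4.99 -0.14] w 0.092
```

View pics/w_in3.png

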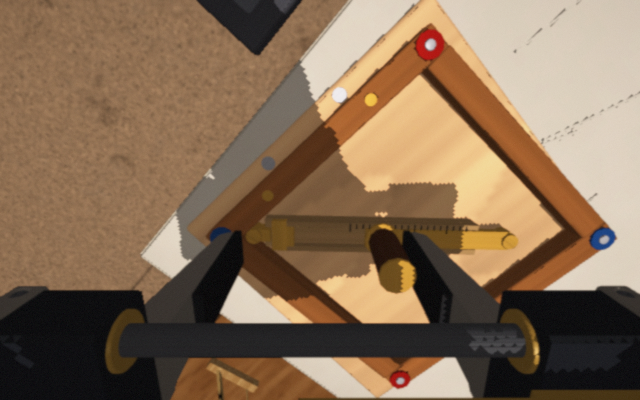

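Run:
```python
from h import *
S=seats();a,b=S['bn'],S['bf'];L=np.linalg.norm(b-a);u=(b-a)/L
P=a+u*(0.0119+0.093);F0=np.zeros(3)
env.movel([*(P+u*0.007),0.045],rate=0.13)
env.movel([*(P+u*0.041),0.045],rate=0.03)
q,f=push(u,0.045,0.014,F0,thr=4.3,step=0.001,pos0=P+u*0.041)
env.pause(0.55);v=np.array([-u[1],u[0]])
F=favg(4);e=np.array(env.sense()['ee_pos'][:2]);print('OUT dist',(e-P)@u,'q',(q-P)@u,'ax',-F[:2]@u,'lat',F[:2]@v,'z',F[2])
p,d,W,K=wcam();save(p,'w_out3');st()
im=np.hstack([p[200:270,30:150],p[200:270,350:470]]);save(cv2.resize(im,None,fx=3.3,fy=3.3,interpolation=cv2.INTER_CUBIC),'z_blue')
```

```text
[(1.0, np.float64(-0.05)), (2.0, np.float64(1.33)), (3.0, np.float64(2.1)), (4.0, np.float64(4.55))]
OUT dist 0.045046273089890045 q 0.044999999999999964 ax 4.021916633372267 lat 1.053473703927795 z 0.7828632079299591
 38.32 [ 0.5005 -0.1344  0.045 ] F [-3.65 -1.25  0.83] w 0.0917
```

View pics/w_out3.png

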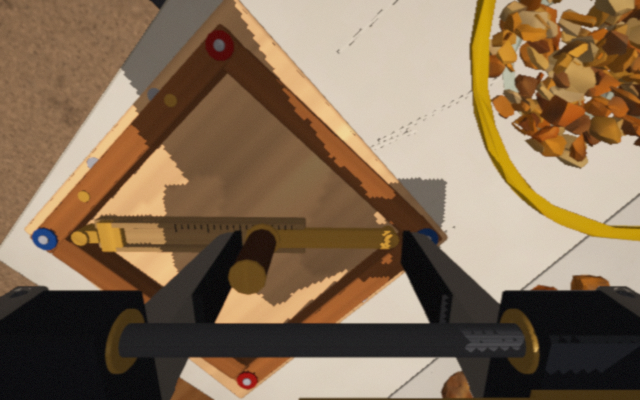

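View pics/z_blue.png

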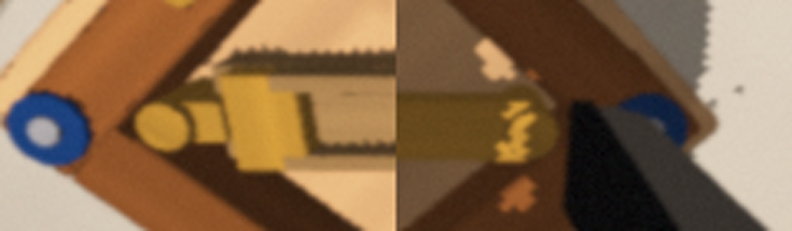

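Run:
```python
from h import *
S=seats();a,b=S['bn'],S['bf'];L=np.linalg.norm(b-a);u=(b-a)/L
P=a+u*(0.0119+0.093);F0=np.zeros(3);v=np.array([-u[1],u[0]])
for s in [.0455,.046,.0465,.047,.0475,.048]:
    env.movel([*(P+u*s),0.045],rate=0.03);F=favg(4,0.03);e=np.array(env.sense()['ee_pos'][:2]);print(s,'OUT dist',(e-P)@u,(e-P)@v,'ax',-F[:2]@u,'lat',F[:2]@v,'z',F[2])
    if -F[:2]@u>7: break
p,d,W,K=wcam();save(p,'w_out4');st()
im=np.hstack([p[200:270,30:150],p[200:270,350:470]]);save(cv2.resize(im,None,fx=3.3,fy=3.3,interpolation=cv2.INTER_CUBIC),'z_blue2')
```

```text
0.0455 OUT dist 0.04556999837390078 -4.3338391191859754e-06 ax 3.8426880295372428 lat 1.4537969529255583 z 1.3958579607550643
0.046 OUT dist 0.04604488846858574 8.954708729957257e-07 ax 3.8528868374126852 lat 1.4709671112427547 z 1.5091888757488532
0.0465 OUT dist 0.0464820279819844 1.3072583582471414e-05 ax 3.9893010304095444 lat 1.5706732181059209 z 1.6946408594973836
0.047 OUT dist 0.04693352010474881 2.198223380418194e-05 ax 4.621472577465317 lat 1.6057475405622141 z 1.6730029858302888
0.0475 OUT dist 0.04711840470786463 7.74457888954193e-05 ax 5.090150366404561 lat 2.0931160178017816 z 2.2841733249759204
0.048 OUT dist 0.047203334042877104 8.574300221487943e-05 ax 5.985535947347372 lat 1.7651810949406803 z 2.562052492413533
 40.47 [ 0.5021 -0.1329  0.0449] F [-5.99 -2.44  2.61] w 0.0919
```

View pics/z_blue2.png

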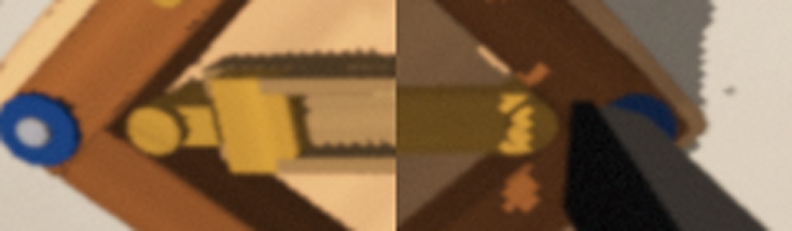

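Run:
```python
from h import *
S=seats();a,b=S['bn'],S['bf'];L=np.linalg.norm(b-a);u=(b-a)/L
P=a+u*(0.0119+0.093);v=np.array([-u[1],u[0]])
env.pause(0.6);F=favg(3);print('ax',-F[:2]@u,((env.sense()['ee_pos'][:2])-P)@u)
env.movel([*(P-u*0.024),0.045],rate=0.13)
env.movel([*(P-u*0.039),0.045],rate=0.06);st('retr')
env.movel([*(P-u*0.012),0.045],rate=0.13)
env.movel([*(P-u*0.012),0.10],rate=0.2)
p,d,W,K=wcam();save(p,'w_retr')
ey=np.array([-np.sin(yb),np.cos(yb)]);E=bf_pin+0.008*ey;B=E+ey*0.022
print(E,B,solver.inverse_kinematics([*B,0.021],Ry(yb-np.pi/2)))
effector.grasp(20)
env.reach([*B,0.10],Ry(yb-np.pi/2));st('B')
```

```text
ax 6.299982680928431 0.04718775654763848
retr 42.2 [ 0.438 -0.191  0.045] F [ 0.78 -0.65 -0.52] w 0.0919
[ 0.55019307 -0.08213008] [ 0.55209902 -0.06021279] [-0.24232626  0.60681139  0.3720252   1.97595695 -0.36310354  0.62317746
  0.28038201]
B 45.3 [ 0.5516 -0.0609  0.0999] F [ 0.07 -0.39  0.09] w 0.0004
```

View pics/w_retr.png

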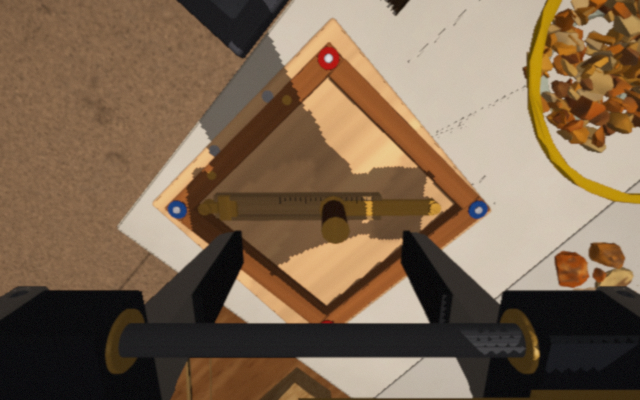

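Run:
```python
from h import *
ey=np.array([-np.sin(yb),np.cos(yb)]);E=bf_pin+0.008*ey;B=E+ey*0.022
env.movel([*B,0.0215],rate=0.12);st('dn')
p,d,W,K=wcam();save(p,'w_push0')
q,f=push(-ey,0.0215,0.022,np.zeros(3),thr=3,step=0.0015,pos0=B,rate=0.04)
env.pause(0.05);F=favg(3);e=np.array(env.sense()['ee_pos'][:2]);print('contact',(E-e)@ey,'lat',(e-E)@[ey[1],-ey[0]],'q',(E-q)@ey,F);st()
```

```text
dn 46.11 [ 0.5525 -0.0606  0.022 ] F [0.42 0.55 0.87] w 0.0006
[(1.5, np.float64(0.02)), (3.0, np.float64(0.05)), (4.5, np.float64(0.09)), (6.0, np.float64(0.73)), (7.5, np.float64(0.03)), (9.0, np.float64(0.16)), (10.5, np.float64(0.37)), (12.0, np.float64(0.02)), (13.5, np.float64(0.41)), (15.0, np.float64(3.39))]
contact -0.007942568542600777 lat 1.1653173443454525e-05 q -0.007000000000000001 [ 0.04568412  3.48158195 -0.19628045]
 48.91 [ 0.5509 -0.0742  0.0215] F [ 0.92  3.17 -0.38] w 0.0004
```

View pics/w_push0.png

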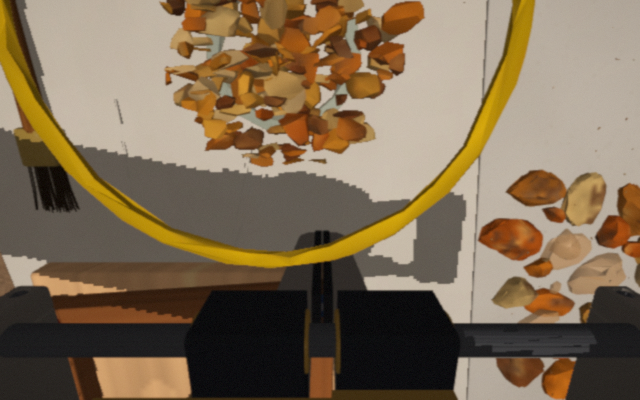

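Run:
```python
from h import *
ey=np.array([-np.sin(yb),np.cos(yb)]);E=bf_pin+0.008*ey
c=-0.00794;goal=c+0.0117;cmd=-0.007
for i in range(20):
    e=np.array(env.sense()['ee_pos'][:2]);r=goal-(E-e)@ey
    if r<0.0003: break
    cmd+=min(0.002,max(0.0003,r*0.6 if i>2 else .002))
    env.movel([*(E-ey*cmd),0.0215],rate=0.04);F=favg(2)
    e=np.array(env.sense()['ee_pos'][:2]);print(round(cmd*1e3,2),round(((E-e)@ey)*1e3,2),np.round(F,1))
env.pause(0.1);e=np.array(env.sense()['ee_pos'][:2]);print('moved',(E-e)@ey-c);st()
```

```text
-5.0 -7.64 [0.7 7.5 0.3]
-3.0 -6.69 [ 1.  10.1  0.6]
-1.0 -5.17 [ 0.9 10.6  0.2]
1.0 -3.37 [ 1.8 10.9  1.1]
3.0 -1.36 [ 2.4 10.7  0.6]
5.0 0.67 [ 1.8 11.3 -0.1]
6.85 2.49 [ 1.6 11.   0.3]
7.62 3.06 [ 1.5 11.7  0.1]
8.03 3.23 [ 2.1 11.7  0.6]
8.35 3.33 [ 2.1 12.5  0.4]
8.65 3.52 [ 2.7 12.1  0.6]
moved 0.01144301047447406
 51.94 [ 0.5502 -0.0856  0.0215] F [ 1.96 12.64  0.92] w 0.0007
```

Run:
```python
from h import *
ey=np.array([-np.sin(yb),np.cos(yb)]);E=bf_pin+0.008*ey
env.movel([*(E+ey*0.022),0.0215],rate=0.12)
env.movel([*(E+ey*0.022),0.20],rate=0.25)
env.reach([0.42,-0.17,0.2],Ry(0));env.pause(0.2)
p,d,W,K=wcam();save(p,'w_fin');np.savez('w_fin.npz',p=p,d=d,W=W,K=K);st()
save(cv2.resize(p[100:300,220:430],None,fx=3,fy=3),'zfin')
```

```text
55.05 [ 0.4202 -0.1698  0.1999] F [-0.32 -0.15  0.26] w 0.0005
```

View pics/zfin.png

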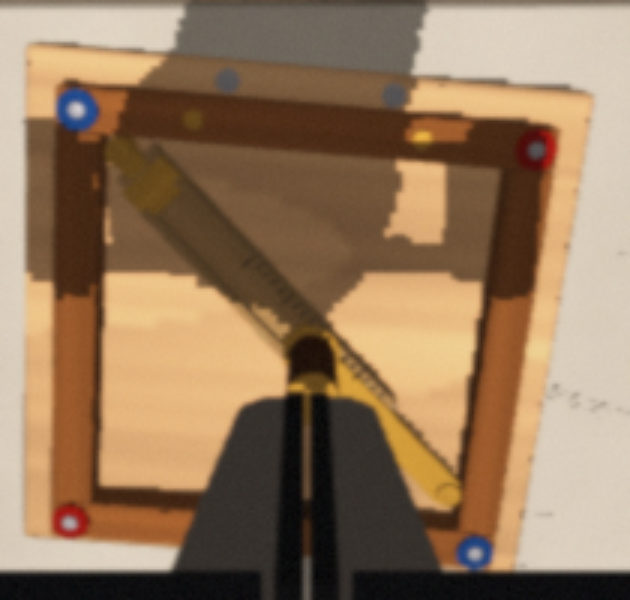

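Run:
```python
from h import *
z=np.load('w_fin.npz');p,W,K=z['p'],z['W'],z['K']
from discs import discs
for n,l in discs(p,W,K).items():
    for c,s,w in l: print(n,np.round(c,1),s[4])
U=lambda x,y:unproj(W,K,(x/3+220-.33,y/3+100-.33),0.033)[:2]
bn,rn,rf,bf=U(77,109),U(537,149.5),U(69,522),U(475,552)
for nm,a,b in [('near',bn,rn),('far',rf,bf),('left',rn,bf),('right',bn,rf),('red',rn,rf),('blue',bn,bf)]:
    print(nm,np.linalg.norm(b-a),np.degrees(np.arctan2(*(b-a)[::-1])))
```

```text
red [243.  273.4] 85
red [401.8 149.2] 41
blue [245.2 136.3] 130
blue [377.6 283.8] 84
near 0.1605653385825117 84.99725009346639
far 0.1608873784178878 85.1832237074104
left 0.16052769796778285 -4.8861549641413236
right 0.16104958136511843 -5.000801807160343
red 0.22741248242482726 -49.91550501434873
blue 0.22727796401029662 40.06225049453489
```

Run:
```python
from h import *
p,d=viewer.read_camera('top');save(p,'top_end')
print(workorder.finish_job(),env.sense()['t'])
```

```text
the job is handed in; nothing more can be done
the job is handed in; nothing more can be done
```

View pics/top_end.png

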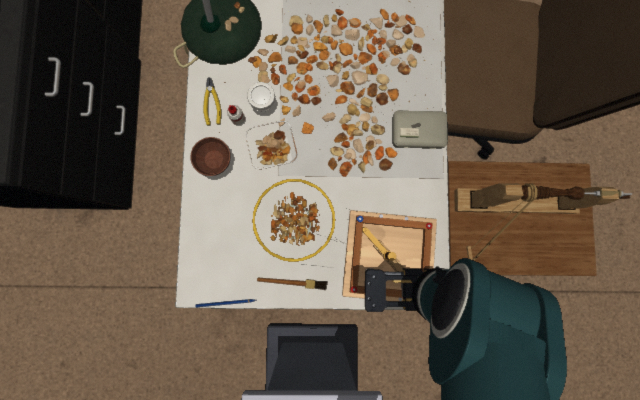

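The frame is squared and the rule is still lying in it. I handed the job in at about 55 s of the 70 s allowed.

| Diagonal | Tongue out | Nose to nose | Pressed with | Held |
|---|---|---|---|---|
| Red (first) | 22.9 mm | about 182.9 mm | about 5–6 N | over 0.5 s |
| Blue (second) | 37.0 mm | about 197.0 mm | about 6 N | over 0.5 s |

- **Shift:** The readings differ by about 14 mm, so the far rail was about 11.8 mm too far left. I slid the tongue about 12 mm back in, then pushed the far rail about 11.4 mm to the right with up to about 12.6 N.
- **Last checks:** The final wrist picture gives disc-to-disc diagonals of 227.4 mm (red) and 227.3 mm (blue), well within 2 mm. I did not re-measure with the rule after the shift. The last top picture shows the other things where they started, and the gripper touching nothing.
- **What disagreed:** On the blue diagonal the tongue's nose stopped about 2 mm short on the first press. I pushed on until it seated, then held it there for the half second. In the red pictures the beam nose measured about 1.3 mm further from its disc than expected. It had not moved during the measurement and the zoomed pictures show it against the rails, so I put that down to pixel error.

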